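# Clamp a rubber specimen and hold the hardness tester's lever down

## Robot

A 7-joint arm with a two-finger parallel gripper is mounted at the origin on a cart in front of the work surface, level with it; the furniture and walls round the work are solid. World frame = base frame: x ahead of the robot, y to its left, z up, the work surface at z = 0. Lengths are in m, angles in rad, forces in N, time in s.
With the tool pointing down it reaches from about 0.425 to 0.875 m from the base axis. Payload 4.7 kg.
Tool frame: the origin (TCP) lies at the very end of the fingers, on their centre line; the grasp point (between the pads) lies bot.grip_depth behind it (bot.grip_depth is the distance from the TCP to the grasp point, in m); z points along the fingers, y is the direction in which the jaws open and shut (so a half turn about z gives the same grasp; the last joint's range is limited). The gripper opens to 85 mm and grips with 20 to 120 N. Pads are 22 mm wide; open, the fingers measure 114 mm over their backs; the gripper's body (76 mm by 85 mm) begins 54 mm behind the grasp point. The pads swing forward as they close: fully open they stand 13 mm farther back than shut.
Start: joints at [1.361, 0.321, -0.07, 1.45, 0.023, 1.371, -0.057], TCP at [0.144, -0.634, 0.231] pointing down, gripper open.
Joint ranges: [-2.86, 2.86], [-0.3, 2.09], [-1.38, 1.24], [0.06, 2.45], [-1.56, 4.7], [0.09, 2.05], [-2.69, 2.69]. Speed limits (rad/s): [2.57, 2.57, 3.14, 3.14, 3.14, 3.14, 3.14].

## Interface

Orientations are given as a unit quaternion [w, x, y, z].
In Python, from plant import bot, eoat, readout, optics, job gives the robot as it stands. Calls block until the motion is done:
- bot.goto(position, orientation): joint-space move of the TCP to a pose.
- bot.line_to(position, max_speed=0.15, rotation=None, f_stop=None): straight line of the TCP; rotation=None keeps the orientation; max_speed is the mean speed in m/s. With f_stop (N) it stops when the force on the tool has changed by that much, and returns True; else False.
- bot.move_j(angles): joint-space move.
- eoat.grip(opening, grip_force=None): finger opening in m; grip_force is the grip in N (None keeps the last); returns when the fingers have stopped.
- bot.hold(seconds).
- bot.ik(position, orientation): joint angles nearest the present ones, or None.
- readout.get_state(): the state.
- optics.grab_frame(name): name is "side" or "top"; returns a dict with "color" (420x560x3 uint8, red, green, blue), "fx", "fy", "cx", "cy" (pixels), "rvec" (rotation vector, rad) and "tvec" (3), from world to camera coordinates, as OpenCV has them. Camera axes: x right, y down, z forward; pixel columns grow to the right and rows downward; lengths in m; the calibration is good to about 2 mm. A picture is of the moment at which its call begins. There is no depth.
A pose or a line that the arm cannot do raises bot.MotionError and nothing moves.
- job.job_done(): hands the job in, once; it reports no verdict.
The state is a dict: "t": time; "joint_positions": joint angles; "joint_velocities": joint speeds; "effort": joint torques, N m; "ee_pos": TCP position; "tcp_rot": TCP orientation; "contact_force": force on the tool from outside, world axes, zero at the start; "wrist_torque": the same for the moment, N m; "width": finger opening in m.
Only numpy, scipy, OpenCV 4.12 (cv2) and the standard library are available. Lean on these libraries where they do the work, as an engineer would, in place of code of your own. Each camera call takes 0.05 s, during which the arm holds its last target.

## Task

Take a hardness reading on the white rubber block lying in the bench hardness tester: turn the crank on the left clockwise until it stops, so that the sliding jaw clamps the block, then flip the red safety catch on top of the head fully over to the left, then pull the lever on the right down to its stop by its black grip. Finish still holding the grip with the lever fully down and the foot pressed on the block; do not force the lever while the catch is on, and leave the beaker, dropper bottle and jar standing where they are.

Things in the scene. Friction and masses are not known exactly. Their poses are not given: they have to be found in the camera images.
- tester: Bench hardness tester, fixed to the bench: grey base, blue head 185 mm high on a column at the back, small vise under the head, blue gearbox with the crank on the left. Origin: underside of the base, straight below the foot; x to its back (away from the robot at yaw 0), y to its left, z up. The front of the head is at x = -32 mm, its sides at y = +-28 mm.
- crank (a joint): Crank angle about the vertical axis through crank_axis. Grows clockwise as seen from above. At 0 the crank arm points to the front (-x of the tester); 4.2 rad is the hard stop, where the jaw clamps the block with about 13 N from a spring. Starts between 0 and 0.8. It stays where it is left; turning takes about 3 N at the knob.
- crank_axis (a point): Point on the crank's vertical axis at the height of the knob's middle; in the tester's frame x 0, y 160, z 86 mm. The knob's middle runs round it in a level circle of radius 40 mm.
- crank_knob_mid (a point): Middle of the black upright crank knob, a cylinder 20 mm in diameter and 42 mm high (from 24 mm below this point to 18 mm above; the crank's steel arm lies below it), which spins freely on its pin.
- jaw_pad: Steel face plate of the sliding jaw, 70 mm long in x, 17 mm high, sprung (3 N/mm); moves towards -y of the tester by 18 mm over the crank's 4.2 rad. Origin at its underside, on the jaw side of the 4 mm plate.
- block: White rubber block 26 x 62 x 21 mm (its own x, y, z), the specimen, loose, lying on the vise's bed with its long side along the tester's x. Origin at the centre of its underside.
- catch (a joint): Safety catch angle. Near 0 (starts 0 to 0.15) it is on: its steel bar lies in front of the lever's upright horn and would be hit by it. Grows as the red tab is pushed to the tester's left (+y); 1.1 rad is the stop, fully off. It stays where it is left; about 1.2 N at the tip moves it.
- catch_hinge (a point): Middle of the catch's hinge axis, which runs along the tester's x, on top of the head; in the tester's frame x 8, y -15, z 196 mm.
- catch_tip (a point): Top end of the red catch tab (46 mm from the hinge, 20 mm wide in x, 6 mm thick). At catch = 0 the tab leans 0.4 rad from upright to the right (-y), at 1.1 it leans 0.7 rad to the left.
- lever (a joint): Lever angle. 0 = up at rest, the arm pointing forward and 35 degrees up; grows as the grip is pulled forward-down; 0.96 rad is the hard stop, fully down (20 degrees below level). A spring returns it when let go; holding it down takes about 6 to 8 N at the grip.
- lever_pivot (a point): Point on the lever's hinge axis (along the tester's y), beside the middle of the grip; in the tester's frame x 20, y -86, z 150 mm. The grip runs round it at a radius of 110 mm.
- lever_grip_mid (a point): Middle of the black lever grip, a level rod along the tester's y, 17 mm in diameter, sticking out to the right of the lever arm, free to spin; the grippable length is from 28 mm to the right of this point to 24 mm to the left of it, and the arm lies 40 mm to its left.
- lever_grip: The black grip itself; origin at its inner end, 30 mm to the left of its middle.
- foot: Brass foot 16 mm in diameter under the head; origin at the centre of its lower face, 22 mm above the block when the lever is up. The lever drives it 26 mm down through a 1.5 N/mm spring, so that it presses the block with about 6 N at the stop.
- beaker_mid (a point): Middle of a glass beaker 55 mm wide, 70 mm high, a bystander.
- dropper_mid (a point): Middle of a dark dropper bottle 36 mm wide, 97 mm high, a bystander.
- jar_mid (a point): Middle of a white jar with a red cap, 44 mm wide, 59 mm high, standing on the front part of the bench (not the ones against the wall), a bystander.
Not all that is in view belongs to the job. Leave any green or turquoise look-alike of the block alone.

How it is judged:
By the outcome, as a careful person would: the job done as asked, in the order asked, and still so for the second after the job is handed in, while the arm keeps its last pose, push and grip.
It also fails if it takes over 58 s, if anything falls off the work surface, if the arm or the gripper's body presses on something with over 40 N, if the wrist force passes 120 N, or if a joint passes its speed limit or range.

## Working session

There is one attempt and no reset: what is moved stays moved. The work goes in short steps, each a Python script; the robot and the scene stay as the last script left them, time stands still between calls to the robot, and variables do not carry over. Pictures are saved under pics/ and viewed, and the job is handed in when it is done.

```bash
ls; mkdir -p pics; python3 - <<'E'
from plant import bot, eoat, readout, optics, job
import cv2, numpy as np
for n in ("side","top"):
    f=optics.grab_frame(n); cv2.imwrite(f"pics/{n}0.png",cv2.cvtColor(f["color"],cv2.COLOR_RGB2BGR))
    R=cv2.Rodrigues(np.array(f["rvec"]))[0]; print(n,f["fx"],f["cx"],f["cy"],(-R.T@np.array(f["tvec"])).round(3),R[2].round(3))
s=readout.get_state(); print(s["t"],s["ee_pos"],s["tcp_rot"],s["width"],bot.grip_depth,s["contact_force"])
E
```

```text
pics
side 428.9049335811885 281.3392074750769 212.69647833447337 [0.083 0.688 0.955] [ 0.39  -0.65  -0.652]
top 424.90429442716385 273.96810360978964 216.79531313279 [ 0.495 -0.1    1.34 ] [ 0.065 -0.028 -0.998]
0.1 [ 0.14405915 -0.63333603  0.23029853] [-8.85861975e-04  9.93748474e-01  1.11638531e-01 -1.52344766e-04] 0.0849221161166113 0.0187 [-0.11301538 -0.6872698   0.08725691]
```

View pics/side0.png

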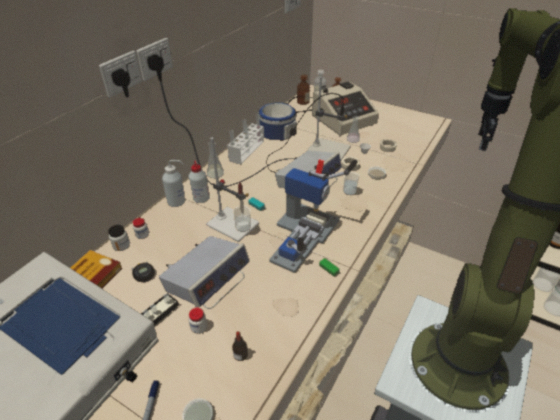

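View pics/top0.png

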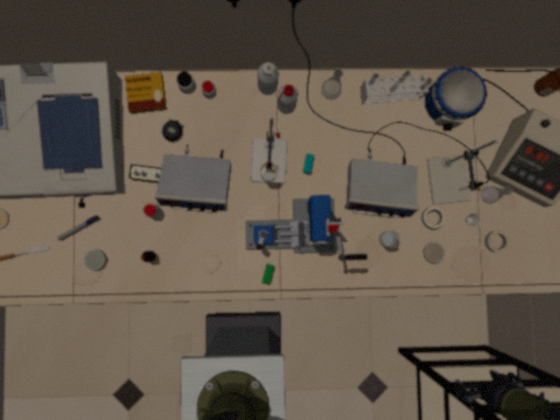

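Both views show the tester: top view around (318,222), crank gearbox at (263,235), grip at (355,257); side view head at (305,185). I'll zoom in on it.

```bash
python3 - <<'E'
import cv2
a=cv2.imread("pics/top0.png")[180:290,230:410]; cv2.imwrite("pics/top0z.png",cv2.resize(cv2.convertScaleAbs(a,alpha=1.6),None,fx=4.4,fy=4.4,interpolation=cv2.INTER_CUBIC))
a=cv2.imread("pics/side0.png")[145:285,250:400]; cv2.imwrite("pics/side0z.png",cv2.resize(cv2.convertScaleAbs(a,alpha=1.5),None,fx=4.2,fy=4.2,interpolation=cv2.INTER_CUBIC))
E
```

```text
(no output)
```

View pics/top0z.png

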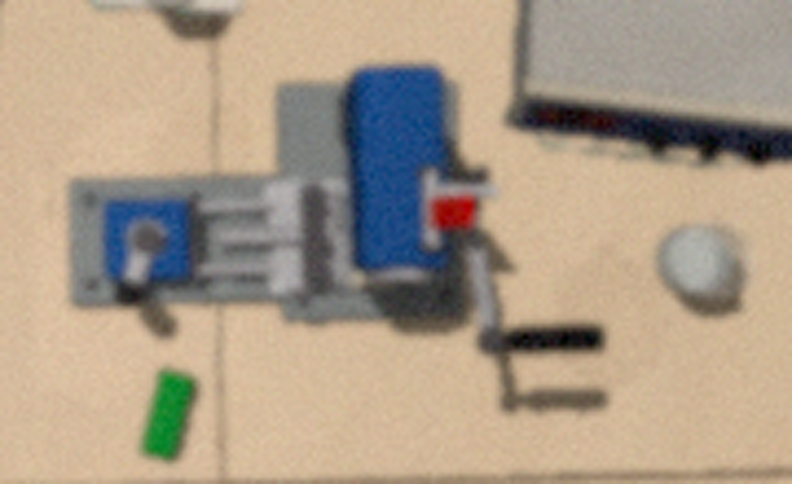

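View pics/side0z.png

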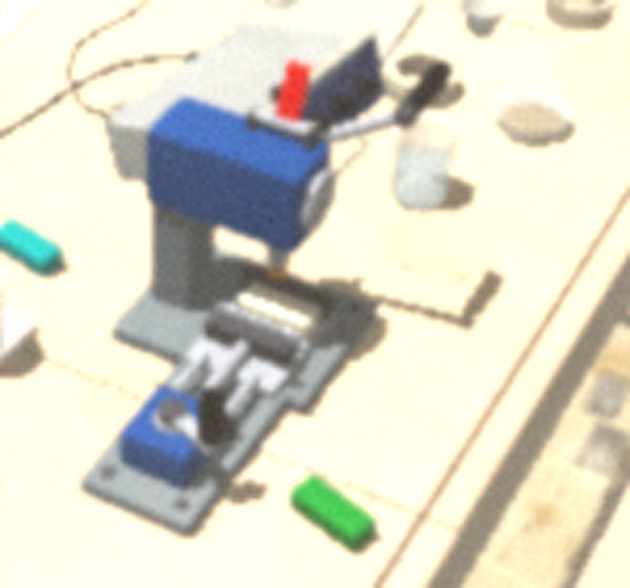

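```bash
cat > util.py <<'E'
from plant import bot, eoat, readout, optics, job
import cv2, numpy as np
def cam(n):
    f=optics.grab_frame(n); f["K"]=np.array([[f["fx"],0,f["cx"]],[0,f["fy"],f["cy"]],[0,0,1.]])
    f["R"]=cv2.Rodrigues(np.array(f["rvec"]))[0]; f["t"]=np.array(f["tvec"]).ravel(); f["c"]=-f["R"].T@f["t"]; return f
def save(f,name,box=None,s=1,a=1.5):
    im=cv2.cvtColor(f["color"],cv2.COLOR_RGB2BGR)
    if box: u0,v0,u1,v1=box; im=im[v0:v1,u0:u1]
    cv2.imwrite(name,cv2.resize(cv2.convertScaleAbs(im,alpha=a),None,fx=s,fy=s,interpolation=cv2.INTER_CUBIC))
def ray(f,p):
    d=f["R"].T@np.linalg.inv(f["K"])@np.array([p[0],p[1],1.]); return f["c"],d/np.linalg.norm(d)
def onz(f,p,z):
    c,d=ray(f,p); return c+d*(z-c[2])/d[2]
def proj(f,P):
    return cv2.projectPoints(np.array(P,float).reshape(-1,3),np.array(f["rvec"],float),f["t"],f["K"],None)[0].reshape(-1,2)
def tri(f,p,g,q):
    P=cv2.triangulatePoints(f["K"]@np.c_[f["R"],f["t"]],g["K"]@np.c_[g["R"],g["t"]],np.array(p,float).reshape(2,1),np.array(q,float).reshape(2,1)).ravel()
    return P[:3]/P[3]
E
python3 - <<'E'
from util import *
T=cam("top");S=cam("side")
def mask(f,lo,hi,box):
    h=cv2.cvtColor(f["color"],cv2.COLOR_RGB2HSV); m=cv2.inRange(h,lo,hi); k=np.zeros_like(m); u0,v0,u1,v1=box; k[v0:v1,u0:u1]=m[v0:v1,u0:u1]; return k
def blobs(m,mn=8):
    n,l,st,c=cv2.connectedComponentsWithStats(m)
    for i in range(1,n):
        if st[i,4]>=mn:
            r=cv2.minAreaRect(np.argwhere(l==i)[:,::-1].astype(np.float32)); print("  ",st[i,4],c[i].round(1),"rect",np.round(r[0],1),np.round(r[1],1),round(r[2],1), cv2.boxPoints(r).round(1).tolist())
for n,f,b in (("top",T,(230,180,410,290)),("side",S,(250,145,400,285))):
    print(n)
    print(" red");blobs(mask(f,(0,150,80),(8,255,255),b)) ; 
    print(" blue");blobs(mask(f,(105,120,20),(125,255,255),b),30)
    print(" dark");blobs(mask(f,(0,0,0),(180,255,38),b))
E
```

```text
top
 red
   48 [333.1 227.5] rect [333.  227.5] [5. 8.] 90.0 [[329.0, 225.0], [337.0, 225.0], [337.0, 230.0], [329.0, 230.0]]
 blue
   786 [319.  216.5] rect [320.3 218.1] [45.  21.5] 86.4 [[308.20001220703125, 196.3000030517578], [329.70001220703125, 195.0], [332.5, 239.8000030517578], [311.0, 241.1999969482422]]
   211 [263.5 233.4] rect [263.  234.5] [17. 18.] 90.0 [[254.0, 226.0], [272.0, 226.0], [272.0, 243.0], [254.0, 243.0]]
 dark
   347 [379.8 209.4] rect [379.  209.8] [60.8  7.4] 7.7 [[348.3999938964844, 209.39999389648438], [349.3999938964844, 202.10000610351562], [409.6000061035156, 210.1999969482422], [408.70001220703125, 217.5]]
   111 [326.  246.8] rect [326.3 247.2] [11.4 19.7] 66.0 [[315.0, 246.0], [333.0, 238.0], [337.6000061035156, 248.39999389648438], [319.6000061035156, 256.3999938964844]]
   25 [260.  246.4] rect [260.5 246.5] [3. 7.] 90.0 [[257.0, 245.0], [264.0, 245.0], [264.0, 248.0], [257.0, 248.0]]
   79 [355.4 256.6] rect [354.5 256.5] [ 3. 21.] 90.0 [[344.0, 255.0], [365.0, 255.0], [365.0, 258.0], [344.0, 258.0]]
side
 red
   62 [319.4 166.2] rect [319.5 166.2] [ 5.8 11.8] 23.2 [[314.5, 170.5], [319.20001220703125, 159.60000610351562], [324.5, 161.89999389648438], [319.79998779296875, 172.8000030517578]]
 blue
   390 [306.  178.7] rect [306.1 178.8] [39.9 11.9] 17.9 [[285.20001220703125, 178.39999389648438], [288.8999938964844, 167.0], [326.8999938964844, 179.3000030517578], [323.20001220703125, 190.60000610351562]]
   95 [287.1 248. ] rect [289.6 246.9] [14.6 14.2] 39.8 [[279.3999938964844, 247.6999969482422], [288.5, 236.8000030517578], [299.70001220703125, 246.10000610351562], [290.6000061035156, 257.0]]
 dark
```

```bash
python3 - <<'E'
from util import *
from scipy.optimize import least_squares
T=cam("top");S=cam("side")
z2=lambda p:(p[0]/4.4+230-.4,p[1]/4.4+180-.4)
s2=lambda p:(p[0]/4.2+250-.4,p[1]/4.2+145-.4)
grip=[-.0701,-.086,.2131]
pts=[("grip",T,z2((555,338)),grip),("gripL",T,z2((507,340)),[-.0701,-.056,.2131]),("gripR",T,z2((603,337)),[-.0701,-.116,.2131]),
("hub",T,z2((150,238)),[0,.16,.066]),
("headFR",T,z2((444,268)),[-.032,-.028,.185]),("headFL",T,z2((360,268)),[-.032,.028,.185]),
("gripS",S,s2((424,92)),grip)]
def W(p,q):
    c,s=np.cos(p[2]),np.sin(p[2]); q=np.array(q); return np.array([p[0]+c*q[0]-s*q[1],p[1]+s*q[0]+c*q[1],q[2]])
res=lambda p:np.concatenate([proj(f,W(p,q))[0]-px for _,f,px,q in pts])
r=least_squares(res,[.5,-.15,0]); print(r.x); 
for (n,*_),e in zip(pts,r.fun.reshape(-1,2)): print(n,e.round(1))
print("tri grip",tri(T,pts[0][2],S,pts[-1][2]),W(r.x,grip))
p=r.x; print("origin",W(p,[0,0,0]),"hub",W(p,[0,.16,.086]))
k=onz(T,z2((128,290)),.10); print("knobtop",k, "tri",tri(T,z2((128,290)),S,s2((210,397))), "red",onz(T,(333,227.5),.22), W(p,[.008,-.015,.196]))
for n,v in (("side",s2((210,395))),): print(onz(S,v,.104), onz(S,s2((213,418)),.086))
# overlay check
for n,f,box,s in (("top",T,(230,180,410,290),4.4),("side",S,(250,145,400,285),4.2)):
    save(f,f"pics/ov_{n}.png",box,s); im=cv2.imread(f"pics/ov_{n}.png")
    Q=[[-.032,-.028,.185],[-.032,.028,.185],grip,[-.0701,-.056,.2131],[-.0701,-.116,.2131],[0,.16,.066],[.008,-.015,.196],[.02,-.086,.15]]+[[-.04*np.cos(a),.16+.04*np.sin(a),.104] for a in np.arange(0,.9,.2)]
    for q in Q:
        u=(proj(f,W(p,q))[0]-box[:2]+.4)*s; cv2.circle(im,tuple(int(v) for v in u),4,(255,0,255),-1)
    cv2.imwrite(f"pics/ov_{n}.png",im)
E
```

```text
[ 0.52992299 -0.26044169 -0.00632097]
grip [-0.1 -0.4]
gripL [-0.4 -0.7]
gripR [ 0.2 -0.3]
hub [-1.  -1.3]
headFR [1.3 1.5]
headFL [-0.1  1.8]
gripS [-0.7 -0.5]
tri grip [ 0.45774184 -0.34688651  0.21111229] [ 0.45928079 -0.34599688  0.2131    ]
origin [ 0.52992299 -0.26044169  0.        ] hub [ 0.53093434 -0.10044489  0.086     ]
knobtop [ 0.49197961 -0.08814496  0.1       ] tri [ 0.49021878 -0.08909711  0.10305749] red [ 0.53595108 -0.2866633   0.22      ] [ 0.53782801 -0.27549196  0.196     ]
[ 0.48897207 -0.09083525  0.104     ] [ 0.48489328 -0.0886812   0.086     ]
```

View pics/ov_top.png

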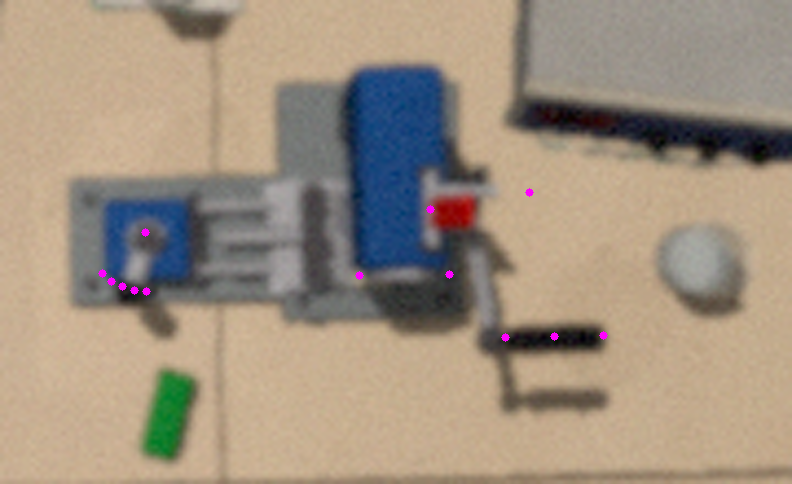

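View pics/ov_side.png

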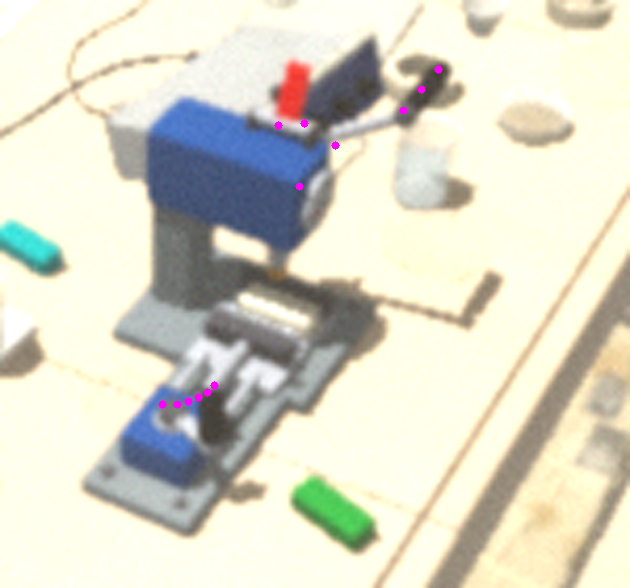

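The fit puts the tester at about (0.530, -0.260) with yaw near 0. Grip triangulation agrees to 2 mm and the grip height is right (0.211 measured, 0.213 expected). The knob top triangulates to z 0.103 (0.104 expected) at a radius of 42 mm, so the crank angle is about 0.26. Next I'll check wrist ranges for turning with the knob.

```bash
cat >> util.py <<'E'
from scipy.spatial.transform import Rotation as Ro
PO=np.array([.5290,-.2604,-.006])   # tester pose x,y,yaw
def W(q,p=PO):
    c,s=np.cos(p[2]),np.sin(p[2]); return np.array([p[0]+c*q[0]-s*q[1],p[1]+s*q[0]+c*q[1],q[2]])
def down(b):  # tool down, jaw axis at world angle b
    y=np.array([np.cos(b),np.sin(b),0]); z=np.array([0,0,-1.]); R=np.c_[np.cross(y,z),y,z]
    q=Ro.from_matrix(R).as_quat(); return np.array([q[3],q[0],q[1],q[2]])
def st():
    s=readout.get_state(); print("t",round(s["t"],2),"ee",np.round(s["ee_pos"],4),"F",np.round(s["contact_force"],1),"w",round(s["width"],4)); return s
E
python3 - <<'E'
from util import *
for name,off in (("A",0),("B",np.pi)):
  for a in (.26,1.5,2.8,4.2):
    P=W([-.04*np.cos(a),.16+.04*np.sin(a),.071]); q=bot.ik(P,down(np.pi/2-a+off+PO[2])); print(name,a,None if q is None else np.round(q,2))
q=bot.ik(W([-.04,.16,.4]),down(np.pi/2)); print(q)
for o in (0,np.pi):
  for P in ([-.07,-.094,.4],[-.07,-.094,.195],[-.085,-.094,.09]): 
    q=bot.ik(W(P),down(o)); print(o,P,None if q is None else np.round(q,2))
T=cam("top"); print("beaker",onz(T,(389,240),.07))
E
```

```text
A 0.26 [ 0.91  0.24 -0.86  1.98  0.22  1.02  1.26]
A 1.5 [ 0.81  0.32 -0.85  1.9   0.28  1.04 -0.09]
A 2.8 [ 0.7   0.38 -0.71  1.8   0.28  1.06 -1.34]
A 4.2 [ 0.63  0.32 -0.5   1.83  0.18  1.04 -2.58]
B 0.26 [ 0.79  0.21 -0.71  1.98  0.16  1.01 -1.84]
B 1.5 [-0.96  0.45  1.23  1.96 -0.48  1.07 -2.6 ]
B 2.8 [ 1.03  0.59 -1.18  1.79  0.6   1.17  1.57]
B 4.2 [ 0.79  0.36 -0.7   1.82  0.26  1.05  0.5 ]
[ 0.87724961 -0.0040327  -0.71828942  1.49070345 -0.0026631   1.65392527
  1.72953942]
0 [-0.07, -0.094, 0.4] [ 1.04  0.18 -0.5   1.32  0.09  1.67  0.55]
0 [-0.07, -0.094, 0.195] [ 1.04  0.23 -0.5   1.67  0.11  1.28  0.53]
0 [-0.085, -0.094, 0.09] [ 1.06  0.3  -0.5   1.81  0.16  1.07  0.5 ]
3.141592653589793 [-0.07, -0.094, 0.4] [ 0.8   0.15 -0.22  1.33  0.03  1.67 -2.56]
3.141592653589793 [-0.07, -0.094, 0.195] [ 0.78  0.2  -0.19  1.68  0.04  1.27 -2.56]
3.141592653589793 [-0.085, -0.094, 0.09] [ 0.76  0.26 -0.16  1.82  0.05  1.06 -2.55]
beaker [ 0.5007782  -0.47966908  0.07      ]
```

```bash
python3 - <<'E'
from util import *
s=st(); 
bot.line_to([.144,-.634,.40],max_speed=.3)
a=.27; b=np.pi/2-.45+PO[2]
K=W([-.04*np.cos(a),.16+.04*np.sin(a),.0]); print(K)
bot.goto(K+[0,0,.30],down(b)); st()
bot.line_to(K+[0,0,.16],max_speed=.3); 
print(bot.line_to(K+[0,0,.071],max_speed=.12,f_stop=6)); st()
f=cam("top"); save(f,"pics/a_top.png",(200,170,340,290),4.5); f=cam("side"); save(f,"pics/a_side.png",(240,140,400,285),4)
print(np.round(readout.get_state()["joint_positions"],2))
E
```

```text
t 0.35 ee [ 0.1442 -0.6337  0.2311] F [-0.1 -0.2 -0.9] w 0.0856
[ 0.49147387 -0.08950251  0.        ]
t 3.38 ee [ 0.4915 -0.0907  0.3001] F [ 0.7 -0.3 -0.1] w 0.0853
False
t 4.89 ee [ 0.4923 -0.0896  0.0719] F [-0.   0.   0.3] w 0.0854
[ 0.81  0.22 -0.74  1.98  0.17  1.01  1.1 ]
```

View pics/a_side.png

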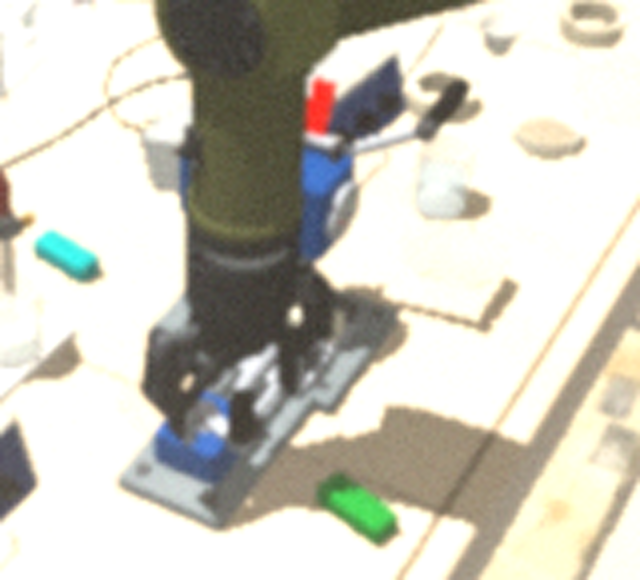

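The side view shows the knob at (240,415) between the left finger (185,410) and the right finger (290,380). Next I'll close to a loose cage and turn.

```bash
cat > crank.py <<'E'
from util import *
H=W([0,.16,0])[:2]
def pos(a): 
    P=W([-.04*np.cos(a),.16+.04*np.sin(a),.071]); return P
def rot(a):
    at=.45+(a-.27)*(3.5/3.93); return down(np.pi/2-at+PO[2])
E
python3 - <<'E'
from crank import *
eoat.grip(.027,20); st()
for a in np.arange(.5,1.3,.25):
    r=bot.line_to(pos(a),max_speed=.06,rotation=rot(a),f_stop=12); print(round(a,2),r); st()
    if r: break
f=cam("top"); save(f,"pics/b_top.png",(200,170,340,290),4.5); f=cam("side"); save(f,"pics/b_side.png",(240,140,400,285),4)
E
```

```text
t 5.58 ee [ 0.4914 -0.0895  0.071 ] F [-0.4 -0.6  0.3] w 0.0267
0.5 False
t 5.94 ee [ 0.4948 -0.0812  0.0709] F [-0.2 -1.   0.4] w 0.0271
0.75 False
t 6.32 ee [ 0.5006 -0.073   0.0709] F [-2.3 -1.4 -1.3] w 0.0271
1.0 False
t 6.69 ee [ 0.5084 -0.0665  0.0709] F [-1.4  0.2 -0.4] w 0.0269
1.25 False
t 7.07 ee [ 0.5175 -0.0622  0.0709] F [-0.4  0.3 -0.6] w 0.0271
```

View pics/b_side.png

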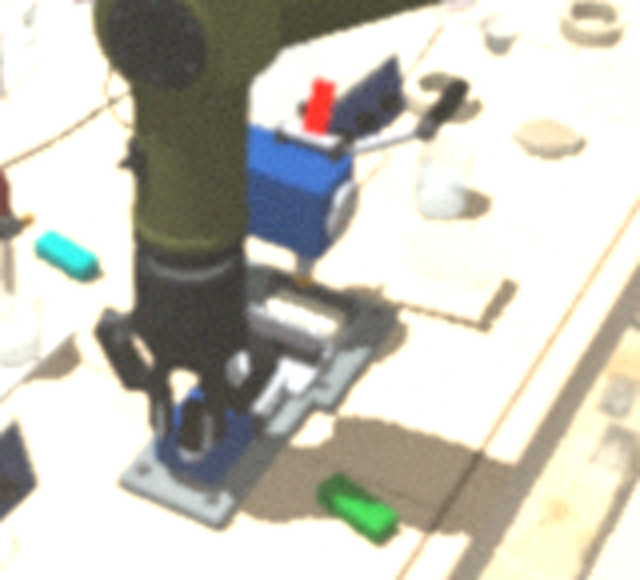

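```bash
python3 - <<'E'
from crank import *
S=cam("side");T=cam("top")
for f,box,s in ((S,(240,140),4),(T,(200,170),4.5)):
  for a in (.27,.7,1.0,1.25):
    print(a,[((proj(f,W([-.04*np.cos(a),.16+.04*np.sin(a),z]))[0]-box)*s).round() for z in (.062,.104)])
E
```

```text
0.27 [array([233., 436.]), array([234., 394.])]
0.7 [array([213., 445.]), array([214., 403.])]
1.0 [array([197., 447.]), array([197., 405.])]
1.25 [array([183., 446.]), array([183., 404.])]
0.27 [array([267., 340.]), array([266., 341.])]
0.7 [array([244., 329.]), array([243., 328.])]
1.0 [array([232., 315.]), array([230., 315.])]
1.25 [array([225., 302.]), array([223., 301.])]
```

View pics/b_top.png

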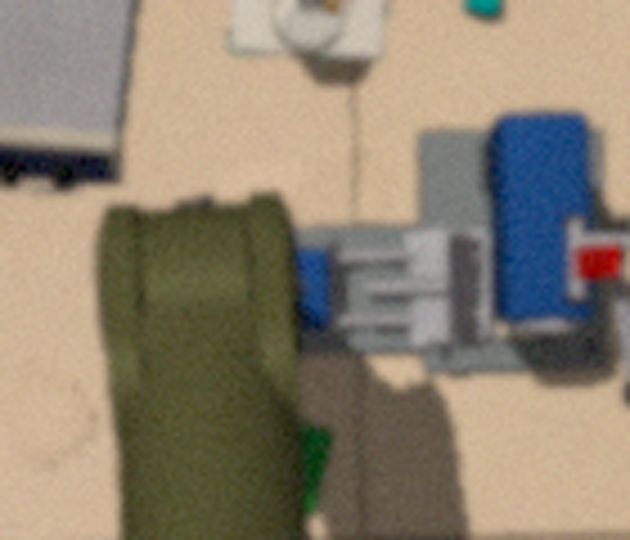

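The knob sits at (190,425) in the side crop, against a predicted (183,425) for a=1.25, so it is following between the fingers with some lag. I'll continue.

```bash
python3 - <<'E'
from crank import *
for a in np.arange(1.5,3.1,.25):
    r=bot.line_to(pos(a),max_speed=.06,rotation=rot(a),f_stop=12); print(round(a,2),r); st()
    if r: break
f=cam("top"); save(f,"pics/c_top.png",(200,170,340,290),4.5); f=cam("side"); save(f,"pics/c_side.png",(240,140,400,285),4)
E
```

```text
1.5 False
t 7.64 ee [ 0.5274 -0.0604  0.071 ] F [-1.   0.  -0.4] w 0.0268
1.75 False
t 8.02 ee [ 0.5374 -0.061   0.071 ] F [-0.9 -0.5  0.5] w 0.0271
2.0 False
t 8.39 ee [ 0.5469 -0.064   0.071 ] F [-0.6  0.8 -1.6] w 0.0271
2.25 False
t 8.77 ee [ 0.5554 -0.0693  0.0711] F [ 0.5 -0.1 -0.2] w 0.027
2.5 False
t 9.14 ee [ 0.5623 -0.0765  0.0711] F [-0.5  0.1 -0.7] w 0.027
2.75 False
t 9.52 ee [ 0.5671 -0.0853  0.0711] F [-0.5  1.4 -0.1] w 0.0269
3.0 False
t 9.89 ee [ 0.5697 -0.095   0.0711] F [-0.1  1.3 -1. ] w 0.0269
```

View pics/c_side.png

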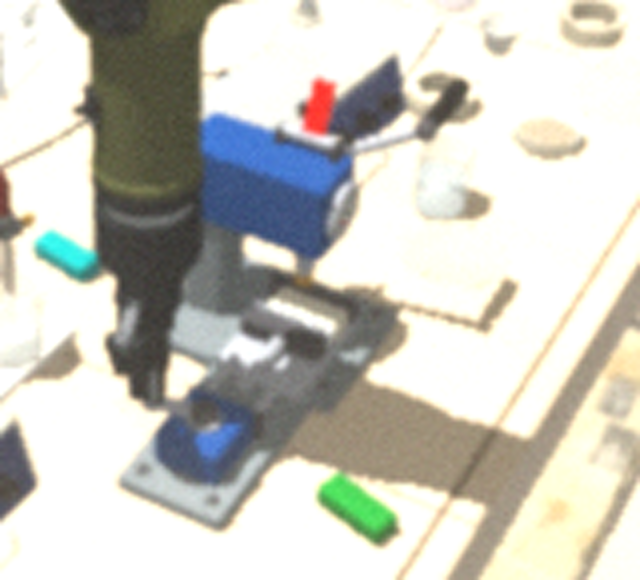

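View pics/c_top.png

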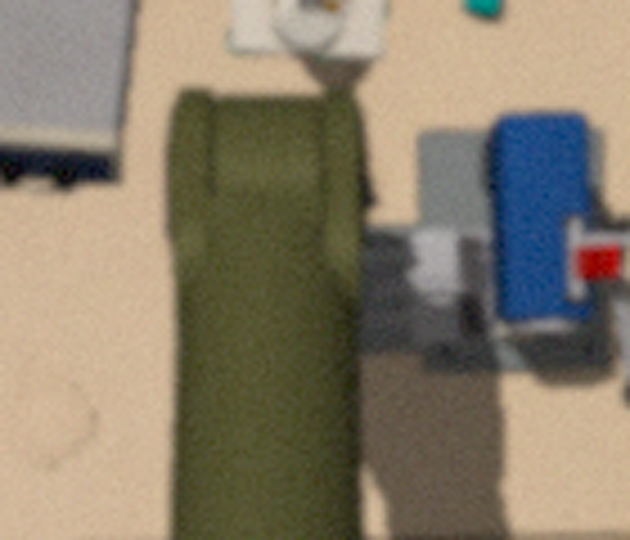

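The crank arm now points back to the fingers and the jaw has moved next to the block. Continuing to the stop.

```bash
python3 - <<'E'
from crank import *
for a in [3.25,3.5,3.75,4.0,4.1,4.2,4.3,4.4,4.5,4.6]:
    r=bot.line_to(pos(a),max_speed=.06 if a<4 else .03,rotation=rot(min(a,4.2)),f_stop=10); print(round(a,2),r); s=st()
    if r or np.hypot(*s["contact_force"][:2])>9: break
print(np.round(s["joint_positions"],2))
f=cam("top"); save(f,"pics/d_top.png",(200,170,340,290),4.5); f=cam("side"); save(f,"pics/d_side.png",(240,140,400,285),4)
E
```

```text
3.25 False
t 10.37 ee [ 0.5698 -0.105   0.0711] F [ 0.2  1.6 -0.7] w 0.0269
3.5 False
t 10.74 ee [ 0.5674 -0.1146  0.071 ] F [-0.3  0.7 -0.6] w 0.0269
3.75 False
t 11.12 ee [ 0.5628 -0.1233  0.071 ] F [-0.7  1.8  0.4] w 0.027
4.0 False
t 11.6 ee [ 0.5563 -0.1306  0.0711] F [ 1.2  1.4 -1.8] w 0.0272
4.1 False
t 11.88 ee [ 0.5531 -0.1331  0.0711] F [ 2.1  1.9 -0.6] w 0.0269
4.2 False
t 12.17 ee [ 0.5496 -0.1354  0.0711] F [1.8 1.7 0.1] w 0.0273
4.3 False
t 12.45 ee [ 0.5457 -0.1372  0.0711] F [ 2.6  2.7 -0.9] w 0.0269
4.4 False
t 12.73 ee [ 0.5421 -0.1383  0.0711] F [ 3.4  3.5 -1.4] w 0.0271
4.5 True
t 12.95 ee [ 0.5407 -0.1363  0.071 ] F [1.5 1.7 1.8] w 0.0274
[ 0.38  0.27 -0.2   1.86  0.06  1.01 -2.23]
```

View pics/d_side.png

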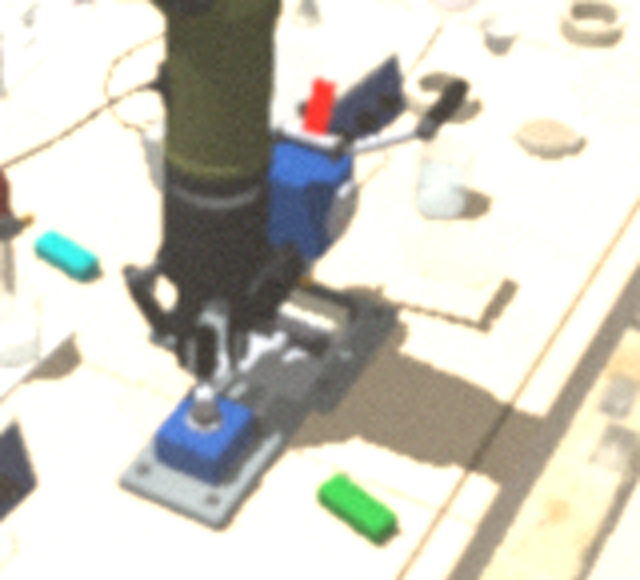

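```bash
python3 - <<'E'
from crank import *
s=st(); p0=np.array(s["ee_pos"])
a=4.3; t=np.array([np.sin(a),np.cos(a),0])  # tangent
print(t)
for d in (.002,.004,.006,.008):
    r=bot.line_to(p0+t*d,max_speed=.02,f_stop=15); bot.hold(.1); s=st(); print(d,r,np.dot(s["contact_force"],t).round(1))
    if r or -np.dot(s["contact_force"],t)>12: break
E
```

```text
t 13.05 ee [ 0.5408 -0.1363  0.071 ] F [1.1 1.3 1.7] w 0.027
[-0.91616594 -0.40079917  0.        ]
t 13.44 ee [ 0.5398 -0.1358  0.0711] F [ 3.5  4.2 -1. ] w 0.0271
0.002 False -4.9
t 13.79 ee [ 0.539  -0.1353  0.0711] F [ 6.3  5.4 -1.9] w 0.0269
0.004 False -7.9
t 14.14 ee [ 0.5383 -0.1349  0.0712] F [ 8.9  8.  -5.2] w 0.0274
0.006 False -11.3
t 14.49 ee [ 0.5373 -0.1342  0.0712] F [11.4 10.3 -5.1] w 0.0271
0.008 False -14.6
```

Push force rises to 15 N (turning takes about 3 N), so the crank is against its stop. I'll back off, lift and look.

```bash
python3 - <<'E'
from crank import *
s=st(); p=np.array(s["ee_pos"]); t=np.array([-.72,-.69,0])
bot.line_to(p-t*.003,max_speed=.06); eoat.grip(.035); st()
bot.line_to(p-t*.003+[0,0,.20],max_speed=.25); st()
bot.line_to([.40,-.05,.33],max_speed=.4)
f=cam("top"); save(f,"pics/e_top.png",(230,180,410,290),4.4); f=cam("side"); save(f,"pics/e_side.png",(250,145,400,285),4.2)
st()
E
```

```text
t 14.49 ee [ 0.5373 -0.1342  0.0712] F [11.4 10.3 -5.1] w 0.0271
t 15.05 ee [ 0.5389 -0.133   0.0711] F [-0.2 -0.7  0. ] w 0.0348
t 16.0 ee [ 0.5387 -0.132   0.2695] F [ 0.8  0.2 -1.3] w 0.0354
t 16.68 ee [ 0.3999 -0.0505  0.3285] F [ 0.1  0.2 -0.4] w 0.0348
```

View pics/e_side.png

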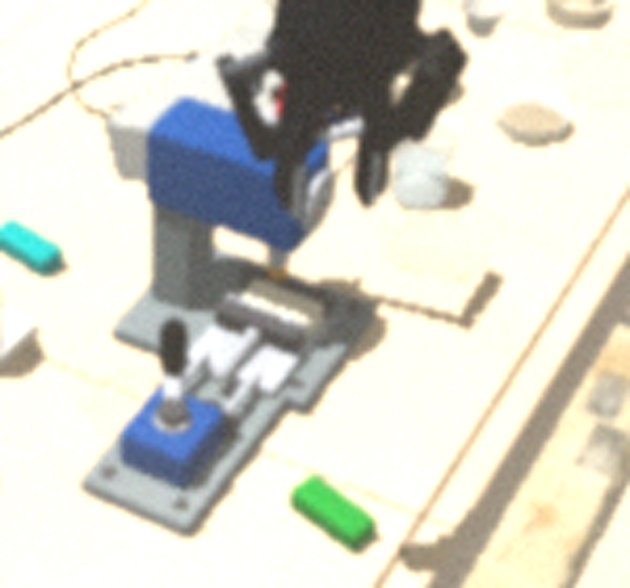

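View pics/e_top.png

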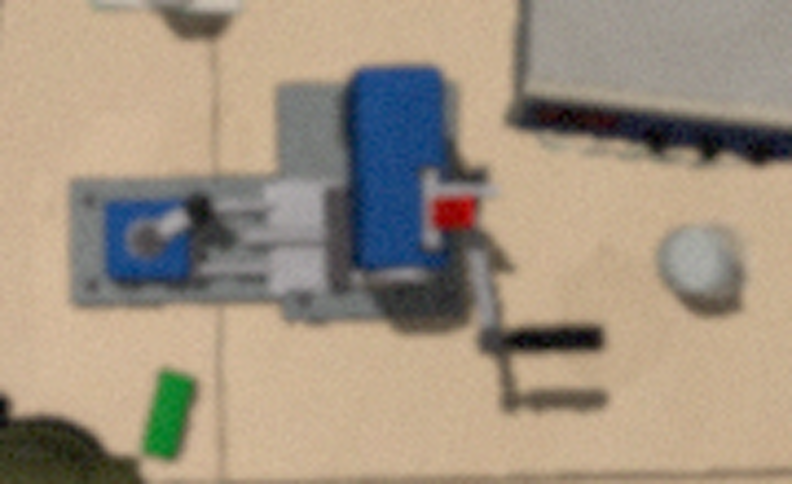

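The crank arm now points right and back: hub (148,238), knob (200,212) in the top crop, giving an angle of about 4.25 against the 4.2 stop. The jaw touches the block in the side view. Next is the catch: push the red tab, at (455,212) in the top crop, from the right with closed fingers.

```bash
python3 - <<'E'
from util import *
b=-np.pi/2+PO[2]
for bb in (b,b+np.pi):
    q=bot.ik(W([0,-.08,.33]),down(bb)); print(None if q is None else np.round(q,2))
eoat.grip(.0,20); 
bot.goto(W([0,-.08,.33]),down(b)); st()
print(bot.line_to(W([0,-.08,.222]),max_speed=.15,f_stop=5)); st()
f=cam("side"); save(f,"pics/f_side.png",(250,100,410,240),4); f=cam("top"); save(f,"pics/f_top.png",(230,180,410,290),4.4)
E
```

```text
[ 0.47  0.25  0.08  1.35 -0.02  1.54 -1.03]
[ 1.35  0.47 -1.18  1.32  0.44  1.63  1.8 ]
t 18.32 ee [ 0.5289 -0.3392  0.3302] F [0.3 0.7 0.1] w -0.0002
False
t 19.19 ee [ 0.5291 -0.3406  0.2234] F [0.2 0.7 0.6] w 0.0
```

View pics/f_side.png

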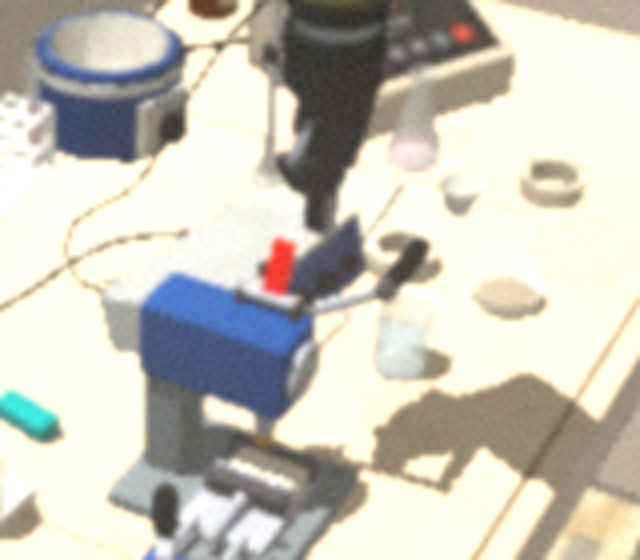

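Closed fingertips are at about (318,225), to the right of the red tab at (280,265) and level with its upper half. Now push left.

```bash
python3 - <<'E'
from util import *
bot.line_to(W([0,-.055,.222]),max_speed=.1)
for y in (-.045,-.035,-.025,-.018,-.012,-.006,0,.006,.012):
    r=bot.line_to(W([0,y,.222]),max_speed=.04,f_stop=9); s=st(); print(y,r)
    if r or s["contact_force"][1]<-9: break
f=cam("side"); save(f,"pics/g_side.png",(250,100,410,240),4); f=cam("top"); save(f,"pics/g_top.png",(230,180,410,290),4.4)
E
```

```text
t 20.09 ee [ 0.5288 -0.3051  0.222 ] F [ 0.2 -0.6  1.2] w 0.0001
-0.045 False
t 20.49 ee [ 0.529  -0.2946  0.2219] F [-0.9 -0.1  1. ] w 0.0001
-0.035 False
t 20.89 ee [ 0.529  -0.2846  0.2219] F [-0.5  0.6 -0.5] w 0.0006
-0.025 False
t 21.22 ee [ 0.529  -0.2778  0.222 ] F [-0.2  0.3  0.4] w 0.0004
-0.018 False
t 21.52 ee [ 0.529  -0.2718  0.222 ] F [0.3 0.  0.3] w -0.0002
-0.012 False
t 21.82 ee [ 0.5291 -0.2658  0.2221] F [-0.5 -0.7  1.4] w 0.0002
-0.006 False
t 22.02 ee [ 0.5288 -0.2649  0.2225] F [ 0.6 -1.7  2.6] w -0.0001
0 True
```

View pics/g_side.png

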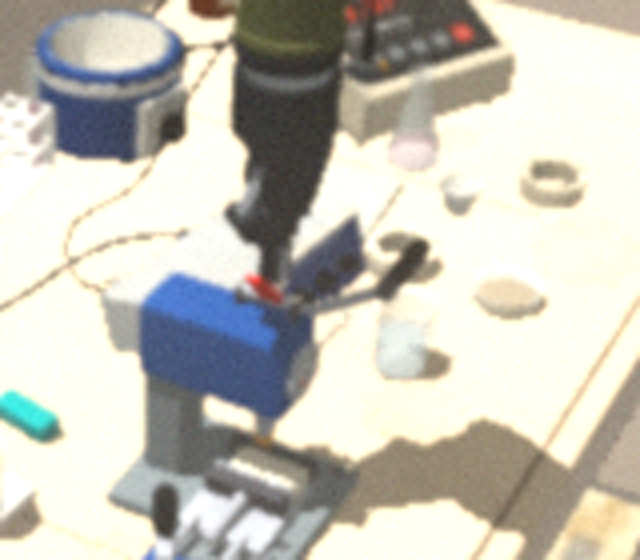

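```bash
python3 - <<'E'
from util import *
for y in (-.004,0,.004,.008):
    r=bot.line_to(W([0,y,.222]),max_speed=.04,f_stop=14); bot.hold(.1); s=st(); print(y,r)
    if r or s["contact_force"][1]<-9: break
bot.line_to(W([0,-.075,.222]),max_speed=.2)
f=cam("side"); save(f,"pics/h_side.png",(250,100,410,240),4); f=cam("top"); save(f,"pics/h_top.png",(230,180,410,290),4.4)
E
```

```text
t 22.48 ee [ 0.529  -0.2648  0.2224] F [-0.6 -1.8  5.5] w -0.0001
-0.004 False
t 22.82 ee [ 0.5288 -0.2643  0.2225] F [ 0.3 -8.   3.3] w -0.0003
0 False
t 23.18 ee [ 0.5287 -0.2635  0.2229] F [  1.8 -13.4   3.1] w 0.0001
0.004 False
```

View pics/h_side.png

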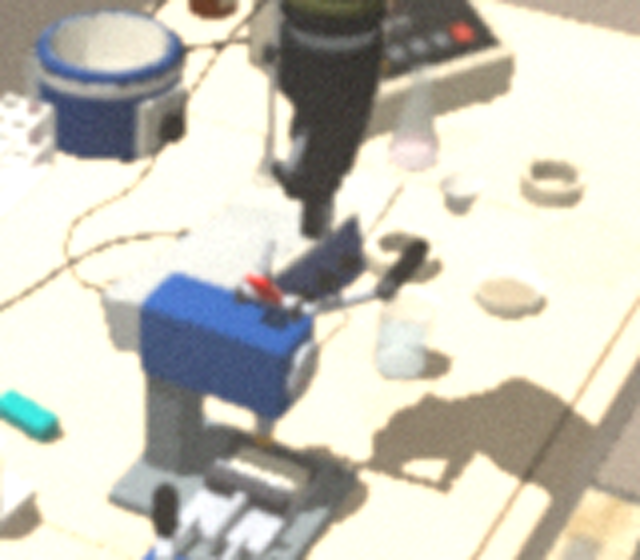

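The catch stays off: the red tab lies left at (262,288) and the steel bar stands upright at (268,255). The push force reached 13 N against the stop. Now the lever grip.

```bash
python3 - <<'E'
from util import *
f=cam("side"); print("catch tip exp px in crop",[((proj(f,W([8e-3,-.015+.046*np.sin(l),.196+.046*np.cos(l)]))[0]-[250,100])*4).round() for l in (.5,.7)])
bot.line_to(W([0,-.08,.33]),max_speed=.3); 
g=W([-.0701,-.092,0]); q=down(PO[2])
eoat.grip(.085,60)
bot.goto(g+[0,0,.31],q); st()
print(bot.line_to(g+[0,0,.193],max_speed=.15,f_stop=5)); st()
f=cam("side"); save(f,"pics/i_side.png",(250,100,410,240),4); f=cam("top"); save(f,"pics/i_top.png",(230,180,410,290),4.4)
E
```

```text
catch tip exp px in crop [array([253., 268.]), array([248., 279.])]
t 26.61 ee [ 0.4585 -0.3519  0.3101] F [-0.6  0.7 -0.8] w 0.0849
False
t 27.54 ee [ 0.459  -0.3524  0.1941] F [ 0.6 -0.3  0.5] w 0.0854
```

View pics/i_side.png

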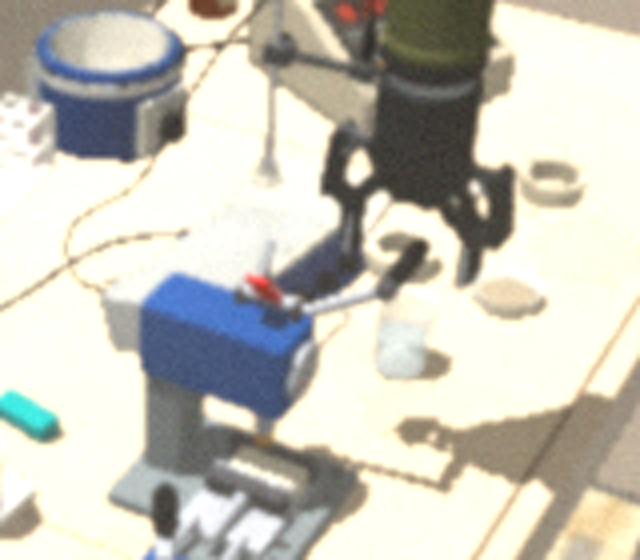

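The grip at (405,265) lies between the fingers at (350,250) and (470,265). The catch tip at (247,278) matches the fully-off prediction of (248,279). Closing.

```bash
python3 - <<'E'
from util import *
eoat.grip(.005,60); s=st()
f=cam("side"); save(f,"pics/j_side.png",(250,100,410,240),4)
E
```

```text
t 28.28 ee [ 0.4573 -0.3521  0.1929] F [-4.4  0.7  2.2] w 0.0155
```

View pics/j_side.png

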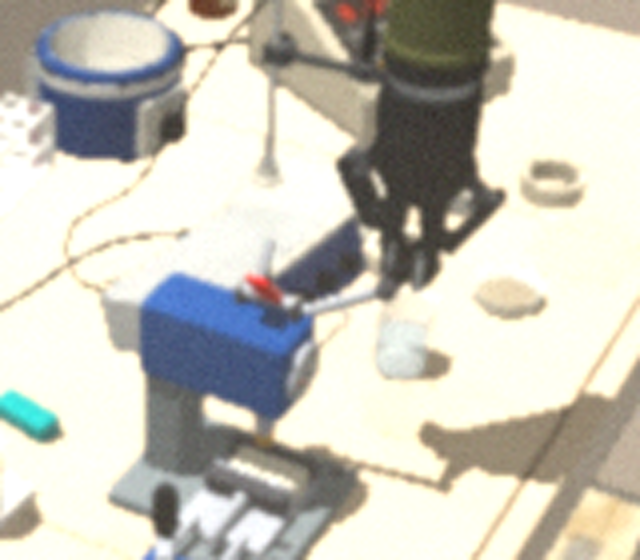

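Gripped (width 15.5 mm on the 17 mm rod). Now pull along the arc.

```bash
cat > lev.py <<'E'
from util import *
def L(th,dx=-.0012): # th lever angle
    e=np.radians(35)-th
    return W([.02-.11*np.cos(e)+dx,-.092,.15+.11*np.sin(e)-.0201])
E
python3 - <<'E'
from lev import *
print(L(0))
for th in (.1,.2,.3,.4,.5,.6,.7,.8,.88):
    r=bot.line_to(L(th),max_speed=.06,f_stop=20); s=st(); print(th,r)
    if r or np.linalg.norm(s["contact_force"])>25: break
f=cam("side"); save(f,"pics/k_side.png",(250,100,410,240),4)
E
```

```text
[ 0.45714256 -0.35197051  0.19299341]
t 28.68 ee [ 0.4518 -0.3521  0.1841] F [-1.7 -0.   4. ] w 0.0149
0.1 False
t 29.01 ee [ 0.4467 -0.352   0.1741] F [-1.6 -0.8  2.4] w 0.0152
0.2 False
t 29.34 ee [ 0.4428 -0.3521  0.1638] F [-0.6 -0.9  3.3] w 0.0152
0.3 False
t 29.68 ee [ 0.4399 -0.3521  0.1532] F [-1.1 -1.   3.3] w 0.0155
0.4 False
t 30.01 ee [ 0.4381 -0.352   0.1423] F [-0.4 -1.   3.3] w 0.0153
0.5 False
t 30.34 ee [ 0.4374 -0.352   0.1313] F [-0.6 -0.6  3.8] w 0.0155
0.6 False
t 30.68 ee [ 0.4377 -0.352   0.1204] F [-1.9 -2.1  4. ] w 0.0151
0.7 False
t 31.01 ee [ 0.4392 -0.352   0.1095] F [-1.7 -1.5  4.3] w 0.0155
0.8 False
t 31.31 ee [ 0.4412 -0.352   0.101 ] F [-1.5 -0.6  5.4] w 0.015
0.88 False
```

View pics/k_side.png

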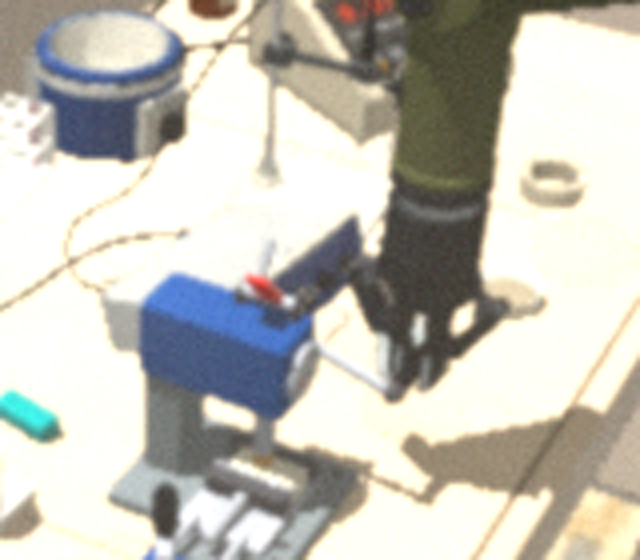

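The lever follows, with the arm now pointing down at (390,390), and the foot is near the block. Pressing on to the stop.

```bash
python3 - <<'E'
from lev import *
for th in (.92,.95,.97,.99,1.01,1.03,1.05,1.07):
    r=bot.line_to(L(th),max_speed=.03,f_stop=15); bot.hold(.1); s=st(); print(th,r)
    if r or s["contact_force"][2]>18: break
f=cam("side"); save(f,"pics/l_side.png",(250,100,410,240),4); f=cam("top"); save(f,"pics/l_top.png")
E
```

```text
t 31.76 ee [ 0.4423 -0.352   0.0971] F [-2.2 -0.3  6.3] w 0.0156
0.92 False
t 32.12 ee [ 0.4433 -0.352   0.094 ] F [-2.5 -0.5  5.7] w 0.0153
0.95 False
t 32.47 ee [ 0.444  -0.352   0.0919] F [-3.   0.   6.3] w 0.0151
0.97 False
t 32.82 ee [ 0.4443 -0.3521  0.0913] F [-7.5  0.3 15.3] w 0.0154
0.99 False
t 33.17 ee [ 0.4446 -0.3522  0.0907] F [-11.    4.1  24.2] w 0.0153
1.01 False
```

View pics/l_side.png

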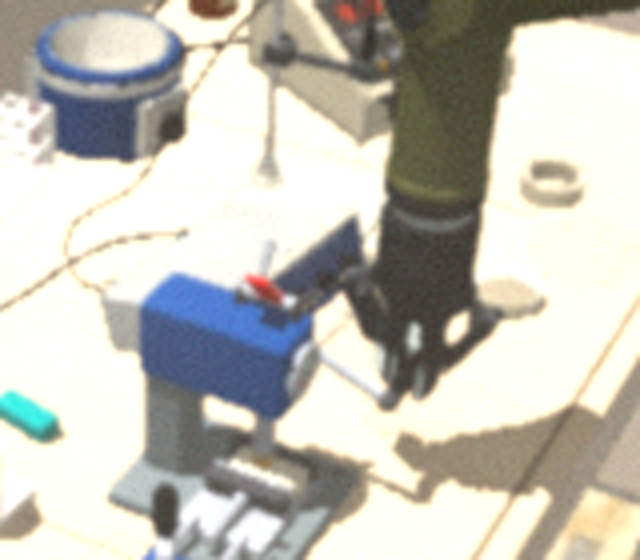

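View pics/l_top.png

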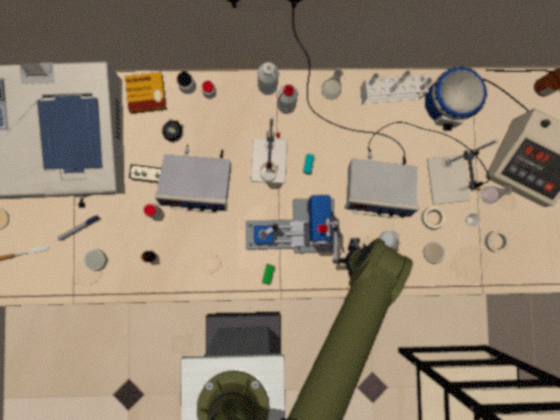

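Force steps up sharply past 0.97 rad (6 N to 24 N), so the lever is on its stop. Jar (150,211), dropper (149,257) and beaker (389,240) are where they were. I'll ease the push to about 15 N, check it holds, and hand in.

```bash
python3 - <<'E'
from lev import *
bot.line_to(L(.995),max_speed=.03); bot.hold(.4); s=st(); bot.hold(.5); s=st()
f=cam("side"); save(f,"pics/m_side.png",(270,180,350,270),6)
if 8<s["contact_force"][2]<30 and s["width"]>.012: job.job_done(); print("handed in")
E
```

```text
t 33.92 ee [ 0.4444 -0.3521  0.0912] F [-8.5  2.3 17.7] w 0.015
t 34.42 ee [ 0.4444 -0.3522  0.0912] F [-7.4  2.4 17.5] w 0.0152
the job is handed in; nothing more can be done
handed in
```

View pics/m_side.png

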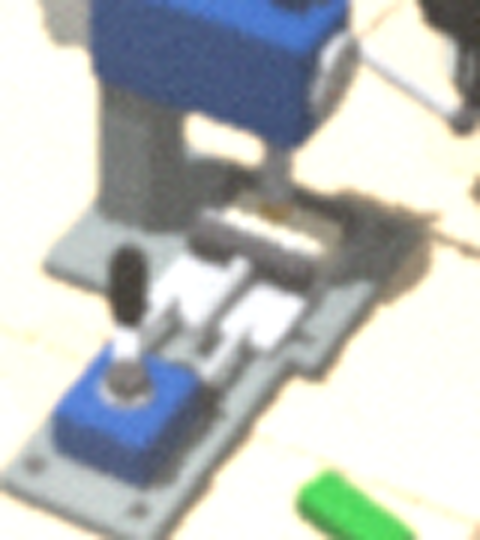

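The hardness reading was set up in the order asked and the job was handed in at about 34.4 s, within the 58 s limit.

- **Crank:** I turned it clockwise with a loose finger cage until the push force rose to 15 N. It reads about 4.25 rad in the top view (stop 4.2 rad), and the jaw is against the block.
- **Catch:** I pushed it left to its stop, at about 13 N. The tab tip lies within a pixel of the position predicted for fully off, and it stayed there.
- **Lever:** I gripped it by the black grip and pulled it to its stop. The force jumped from 6 N to 24 N just past 0.97 rad. I then eased the push, and it held steady at about 17.5 N upward on the tool, with the fingers still closed on the grip.
- **Last pictures:** They show the brass foot (277,208 in the final crop) on the white block and the crank still at its stop. The beaker, dropper bottle and jar stand where they were.

Two small checks disagreed:
- The tester pose fit was off by 1 to 2 pixels (about 3 mm) at the crank hub and the front of the head. The loose cage and the force stops allowed for this.
- The gripper width read 15.2 mm on the 17 mm grip; I took this as give in the fingers.

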